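# Load a sample holder into the spinner, feel it home and close the hold-down arm

### The arm

A 7-joint arm with a two-finger parallel gripper is mounted at the origin on a cart in front of the work surface, level with it; the furniture and walls round the work are solid. World frame = base frame: x ahead of the robot, y to its left, z up, the work surface at z = 0. Lengths are in m, angles in rad, forces in N, time in s.
With the tool pointing down it reaches from about 0.4 to 0.9 m from the base axis. Payload 5.6 kg.
Tool frame: the origin (TCP) lies midway between the tips of the shut fingers; the grasp point (between the pads) lies 19 mm behind it; y points along the fingers, z is the direction in which the jaws open and shut, and the axes are right-handed (so a half turn about y gives the same grasp; the last joint's range is limited). The gripper opens to 92 mm and grips with 3 to 60 N. Pads are 20 mm wide; open, the fingers measure 128 mm over their backs; the gripper's body (75 mm by 189 mm) begins 69 mm behind the grasp point.
Start: joints at [1.106, 0.468, -0.012, 1.603, 0.006, 1.071, -0.056], TCP at [0.266, -0.593, 0.186] pointing down, gripper open.
Joint ranges: [-2.53, 2.53], [-0.31, 2.02], [-1.57, 1.55], [0.28, 2.44], [-1.29, 4.43], [0.15, 1.84], [-2.92, 2.92]. Speed limits (rad/s): [2.57, 2.57, 3.14, 3.14, 3.14, 3.14, 3.14].

### API

Orientations are given as a 3x3 rotation matrix whose columns are the frame's x, y, z axes.
In Python, from station import env, effector, solver, viewer, workorder, search_frame, tip_of gives the robot as it stands. Calls block until the motion is done:
- env.reach(position, orientation): joint-space move of the TCP to a pose.
- env.movel(position, frame=None, rate=0.15): straight line of the TCP; frame=None keeps the orientation; rate is the mean speed in m/s.
- env.goto_joints(angles): joint-space move.
- effector.release() and effector.grasp(squeeze=None): open the fingers fully, or close them until they stop; squeeze is the grip in N (None keeps the last).
- env.pause(seconds).
- solver.inverse_kinematics(position, orientation): joint angles nearest the present ones, or None.
- env.sense(): the state.
- viewer.read_camera(name): name is "side" or "top"; returns (picture, depth): 400x640x3 uint8, red, green, blue; 400x640 float32, m along the optical axis (not along the pixel's ray), 0 where there is no reading.
- viewer.camera_info(name): a dict with "intrinsics" (3x3 intrinsics, pixels), "eye" and "rotation" of the camera in the world. Camera axes: x right, y up, looking along -z (the intrinsics and any distortion apply to the point x, -y, -z); pixel columns grow to the right and rows downward; lengths in m; the calibration is good to about 2 mm. A picture is of the moment at which its call begins. camera_info takes no time and is no camera call.
A pose or a line that the arm cannot do raises env.PlanningError and nothing moves.
- workorder.finish_job(): hands the job in, once; it reports no verdict.
Trained networks look in the newest picture that a camera, given by its name, has taken for a name from the list of things; names that differ only in an ending like _2 or _b are one class to them, and where a whole thing is asked for, a point or a joint stands for the part that bears it (a point fixed in the world has none). Each returns a list of dicts, best first, with "score" (0 to 1); they miss things now and then, are a little off and sometimes report something else, mostly with a low value. They report only what shows in the picture. A call takes as long as a camera call. They do not tell look-alikes from the thing itself.
- search_frame(camera, name): "at" ([x, y, z] in m, in world coordinates, good to about 4 mm: the middle of the surface that is visible of it).
- tip_of(camera, name): "at" ([x, y, z] in m, in world coordinates, good to about 4 mm: a listed point, or the origin of a listed thing).
The state is a dict: "t": time; "joint_positions": joint angles; "joint_velocities": joint speeds; "tau": joint torques, N m; "ee_pos": TCP position; "tcp_rot": TCP orientation; "wrist_force": force on the tool from outside, world axes, zero at the start; "moment": the same for the moment, N m; "gripper_width": finger opening in m.
Only numpy, scipy, OpenCV 4.12 (cv2) and the standard library are available. Lean on these libraries where they do the work, as an engineer would, in place of code of your own. Each camera call takes 0.05 s, during which the arm holds its last target. There are 200 camera calls.

### The job

Take the tall sample holder with the ribbed rim from the rack and load it into the cup of the sample spinner: pressing only lightly, turn it until it drops over the drive peg hidden under it and its rim sits fully down on the cup all round. Only when you have felt it home, let go, swing the hinged hold-down arm over it and press the arm's paddle gently until the catch snaps shut. A holder left standing on the peg must not be clamped or forced down, and the other things must stay where they are.

Things in the scene. Friction and masses are not known exactly. Their poses are not given: they have to be found in the camera images.
- holder_mid (a point): centre (half-way up) of the aluminium sample holder to load, 28 mm tall overall. Its upper 18 mm is an upright ribbed rim 50 mm across, with a tan pellet in the top face: grip it there. z up. It starts in a hole of the rack, the rim resting on the rack's top 56 mm above the worktop; taller than all else in the rack, next neighbour at least 75 mm away centre to centre. About 0.11 kg
- holder_foot (a point): centre of the underside of the same holder, 14 mm below holder_mid. The foot below the rim is 39 mm across and 10 mm tall, its lower edge chamfered 1.5 mm, and has four radial slots, 7.5 mm wide, 90 degrees apart, as deep as the foot; x points along a slot
- sample_rack: grey sheet-metal rack, 200 x 248 mm, top face 56 mm above the worktop, with twelve 41 mm holes; origin at the centre of its underside, z up; it stands fast
- spinner: sample spinner: grey box 124 (x) by 186 (y) by 36 mm high, fixed; on it a steel cup, a hinged hold-down arm and two catch posts. Origin on the cup's axis at worktop level; x points from its front (dial, vents) to its back, y from the hinge to the posts. Posts: x 30 to 43 mm either side, y 51 to 69 mm, 87 mm high. Fingers have room beside the cup along x and up to 50 degrees from it
- cup (a point): centre of the cup's mouth, level with its rim, 52 mm above the worktop; axes as the spinner's. Cup 48 mm across outside; bore 41.2 mm, 11.5 mm deep, mouth chamfered 1.5 mm. Fully down, the holder's rim rests on the cup's rim and holder_mid is 4 mm above this point
- cup_floor (a point): centre of the cup's floor. 15 mm off the axis a drive peg, 6 mm across, stands up to 5 mm below the rim. Cup and peg turn together, stiffly (0.22 N m), and start at an angle that is not given. Unless a slot is over the peg, the foot stands hard on it, 5 mm too high. Turning the holder by 90 degrees at most under about 5 N brings a slot over it; it fits over about 6 of each 90 degrees
- holddown (a joint): angle of the hold-down arm, rad: 0 = closed and caught; 1.8 to 2.0 at the start (upright, leaning away from the cup), at most 2.1. Hinge friction (0.3 N m) keeps it where it is left. Over the last 0.08 rad two spring rollers in the posts resist with about 12 N at the paddle, then snap over the arm and hold it at 0
- hinge (a point): middle of the arm's hinge axis, which runs along the spinner's x: at spinner y = -75 mm, 74 mm above the worktop. The hinge block reaches 30 mm either side along x, 12 mm along y, and 86 mm high
- paddle (a point): middle of the upper face of the flat thumb paddle (30 x 46 mm, 8 mm thick) at the arm's free end, 170 mm along the arm from the hinge axis and 17 mm off it. Its axes move with the arm: x along the hinge, y from hinge to paddle, z out of the upper face. With the arm open this face looks away from the cup: push on it to swing the arm over, and press it down to close
- press_ring (a point): centre of the lower face of the sprung steel pressure ring (30 mm inside, 43 mm outside) under the arm, 75 mm from the hinge. It meets a fully seated holder's top at about 0.02 rad and ends pressing with about 6 N (travel 2.5 mm); on a holder standing on the peg it meets sooner and keeps the arm from its catch
- pellet_05: ordinary pressed-pellet holder: plain round flange 50 mm across and only 7 mm thick, hanging in a hole of the rack; a bystander; origin at the centre of its underside, 7 mm below the flange
- pellet_07: ordinary pressed-pellet holder: plain round flange 50 mm across and only 7 mm thick, hanging in a hole of the rack; a bystander; origin at the centre of its underside, 7 mm below the flange
- pellet_03: ordinary pressed-pellet holder: plain round flange 50 mm across and only 7 mm thick, hanging in a hole of the rack; a bystander; origin at the centre of its underside, 7 mm below the flange
- pellet_01: ordinary pressed-pellet holder: plain round flange 50 mm across and only 7 mm thick, hanging in a hole of the rack; a bystander; origin at the centre of its underside, 7 mm below the flange
- mortar: porcelain mortar, 91 mm across, 46 mm high; a bystander; origin at the centre of its underside
- pestle: porcelain pestle, 112 mm long, lying; a bystander; origin at the centre of its underside
- press_die: steel pressing die, a hollow barrel 51 mm across, 50 mm high; a bystander; origin at the centre of its underside
- die_plunger: plunger of the die, 43 mm across, 60 mm high; a bystander; origin at the centre of its underside
- timer: bench timer, 58 x 66 x 20 mm; a bystander; origin at the centre of its underside
- tweezers: steel tweezers, 122 mm long, lying; a bystander; origin at the centre of its underside
- jar_binder: white screw-cap jar, 62 mm across, 92 mm high; a bystander; origin at the centre of its underside
- vial_2: snap-cap vial, 24 mm across, 54 mm high; a bystander; origin at the centre of its underside
Things that resemble listed ones, but are neither listed nor needed, are in the scene too. Of the things like the part that bears holder_mid, leave any that is yellow; of the rest the larger one is meant.

How it is judged:
By the outcome, as a careful person would: the job done as asked, in the order asked, and still so for the second after the job is handed in, with the robot touching nothing.
It also fails if it takes over 72 s, if anything falls off the work surface, if the arm or the gripper's body presses on something with over 40 N, if the wrist force passes 120 N, or if a joint passes its speed limit or range.

## Working session

There is one attempt and no reset: what is moved stays moved. The work goes in short steps, each a Python script; the robot and the scene stay as the last script left them, time stands still between calls to the robot, and variables do not carry over. Pictures are saved under pics/ and viewed, about 8 in all and at most 12, crops included, and the job is handed in when it is done.

```bash
ls; mkdir -p pics; python3 - <<'E'
from station import env, viewer, search_frame, tip_of
import cv2,numpy as np
s=env.sense();print(s['t'],s['ee_pos'],s['tcp_rot'])
for c in("top","side"):
    p,d=viewer.read_camera(c);cv2.imwrite(f"pics/{c}0.png",p[:,:,::-1]);np.savez(f"{c}0.npz",p=p,d=d)
    i=viewer.camera_info(c);print(c,i)
    for n in("holder_mid","cup","hinge","paddle","spinner","sample_rack"):
        print(n,[(np.round(r["at"],3).tolist(),round(r["score"],2)) for r in tip_of(c,n)][:4])
E
```

```text
pics
0.0 [ 0.26580741 -0.59246393  0.1850171 ] [[-9.12369224e-01 -8.19714515e-04  4.09367473e-01]
 [-4.09368283e-01  1.59497179e-03 -9.12367834e-01]
 [ 9.49515847e-05 -9.99998392e-01 -1.79076830e-03]]
top {'intrinsics': array([[418.94067007,   0.        , 316.39097374],
       [  0.        , 418.94067007, 199.1432559 ],
       [  0.        ,   0.        ,   1.        ]]), 'eye': array([ 0.38210992, -0.00821726,  0.94162152]), 'rotation': array([[ 0.11170481,  0.97344897, -0.19979775],
       [-0.99373973,  0.10979585, -0.02064511],
       [ 0.00184   ,  0.20085312,  0.97961964]])}
holder_mid [([0.473, 0.09, 0.059], 0.86), ([0.368, -0.102, 0.01], 0.79), ([0.363, -0.187, 0.014], 0.57)]
cup [([0.486, -0.114, 0.055], 0.72), ([0.474, 0.093, 0.062], 0.64), ([0.537, 0.277, 0.053], 0.41)]
hinge [([0.49, -0.183, 0.076], 0.98)]
paddle [([0.728, -0.124, -0.0], 0.65), ([0.486, -0.271, 0.224], 0.56), ([0.681, 0.042, 0.001], 0.19)]
spinner [([0.492, -0.114, 0.0], 0.78)]
sample_rack [([0.48, 0.184, 0.004], 0.85), ([0.728, -0.122, -0.003], 0.42)]
side {'intrinsics': array([[366.27083723,   0.        , 315.26707384],
       [  0.        , 366.27083723, 201.52900525],
       [  0.        ,   0.        ,   1.        ]]), 'eye': array([ 0.45781905, -0.77364765,  0.75180183]), 'rotation': array([[ 0.99151904,  0.09839115, -0.08490681],
       [-0.12834207,  0.63849004, -0.7588536 ],
       [-0.02045233,  0.76331491,  0.64570276]])}
holder_mid [([0.358, -0.188, 0.015], 0.56), ([0.471, 0.09, 0.06], 0.53), ([0.37, -0.103, 0.011], 0.45)]
cup [([0.494, -0.11, 0.051], 0.85), ([0.491, -0.189, 0.076], 0.68)]
hinge [([0.49, -0.186, 0.074], 0.95), ([0.666, 0.132, 0.001], 0.54)]
paddle [([0.49, -0.274, 0.222], 0.79)]
spinner [([0.492, -0.114, 0.0], 0.95)]
sample_rack [([0.489, 0.181, -0.0], 0.86)]
```

View pics/top0.png

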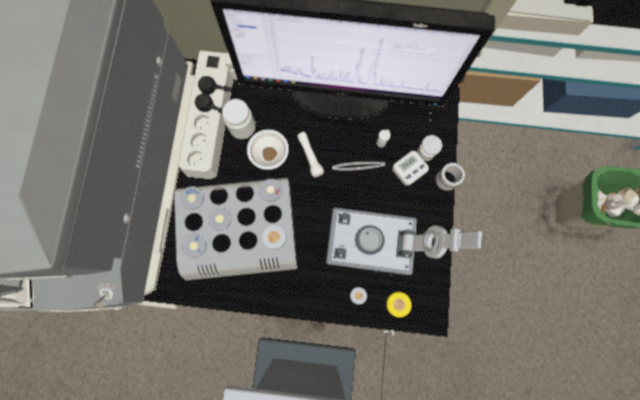

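View pics/side0.png

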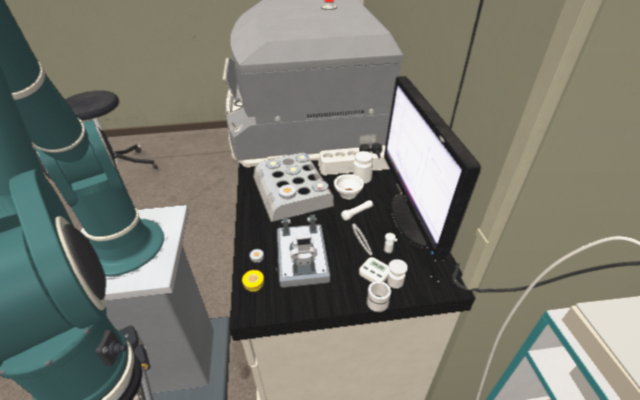

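Top: the candidates are the ribbed holder in the rack at (273,237), a small one at (358,296) and a yellow one at (399,305). The first stands in the rack, is the larger one and isn't yellow, so it fits. I'll confirm it with a crop and fit geometry from depth.

```bash
cat > h.py <<'E'
from station import env, effector, solver, viewer, workorder, search_frame, tip_of
import cv2,numpy as np
from scipy.optimize import least_squares
def cloud(c,d):
    i=viewer.camera_info(c);K=i['intrinsics'];v,u=np.mgrid[:d.shape[0],:d.shape[1]]
    P=np.stack([(u-K[0,2])/K[0,0]*d,-(v-K[1,2])/K[1,1]*d,-d],-1)@i['rotation'].T+i['eye']
    P[d<=0]=np.nan; return P
def R(yaw):  # tool down, jaw axis z at yaw in world xy
    z=np.array([np.cos(yaw),np.sin(yaw),0]);y=np.array([0,0,-1.]);return np.stack([np.cross(y,z),y,z],1)
def mid(P,c,r,lo,hi):
    m=(np.hypot(P[...,0]-c[0],P[...,1]-c[1])<r)&(P[...,2]>lo)&(P[...,2]<hi)
    return P[m]
E
python3 - <<'E'
from h import *
ims=[]
for c,b in(("top",(235,200,150,110)),("side",(225,145,130,150))):
    f=np.load(f"{c}0.npz");P=cloud(c,f['d'])
    x,y,w,h=b;ims.append(cv2.resize(f['p'][y:y+h,x:x+w,::-1],(390,int(390*h/w)),interpolation=cv2.INTER_CUBIC))
    q=mid(P,(.473,.09),.035,.066,.09);print(c,'holder',len(q),q.mean(0),np.median(q[:,2]),cv2.minEnclosingCircle(q[:,:2].astype(np.float32)))
    q=mid(P,(.490,-.112),.03,.046,.06);print('cup',len(q),np.median(q[:,2]),cv2.minEnclosingCircle(q[:,:2].astype(np.float32)))
    q=mid(P,(.49,-.11),.14,.030,.041);print('box',len(q),np.median(q[:,2]),cv2.minAreaRect(q[:,:2].astype(np.float32)))
    q=mid(P,(.49,-.28),.08,.1,.26);print('arm',len(q),q.min(0),q.max(0),q.mean(0))
    q=mid(P,(.48,.184),.17,.052,.060);print('rack',len(q),np.median(q[:,2]),cv2.minAreaRect(q[:,:2].astype(np.float32)))
    q=mid(P,(.49,-.05),.06,.078,.095);print('posts',len(q),q.min(0),q.max(0),q[q[:,0]<.49].mean(0),q[q[:,0]>.49].mean(0))
H=max(i.shape[0] for i in ims)
cv2.imwrite("pics/crop.png",np.hstack([cv2.copyMakeBorder(i,0,H-i.shape[0],0,0,0) for i in ims]))
E
```

```text
top holder 461 [0.4694145  0.0894268  0.07307457] 0.07307468085999824 ((0.4697750508785248, 0.08978673070669174), 0.025291133671998978)
cup 119 0.05079874954467889 ((0.4902442693710327, -0.1127503290772438), 0.02414865791797638)
box 3910 0.03562699897951849 ((0.46161240339279175, -0.11809562146663666), (0.1852278858423233, 0.17997638881206512), 88.92012786865234)
arm 1319 [ 0.45792036 -0.27727873  0.10003896] [ 0.51867546 -0.20394154  0.24384397] [ 0.48708334 -0.23807666  0.17782087]
rack 4845 0.05527962873691772 ((0.5240887403488159, 0.18765851855278015), (0.23816657066345215, 0.24735096096992493), 11.908940315246582)
posts 143 [ 0.4456567  -0.06168201  0.07824148] [ 0.53691214 -0.04392604  0.08874585] [ 0.45608561 -0.0523668   0.08454318] [ 0.5259345  -0.05363208  0.08443062]
side holder 173 [0.47067316 0.08443969 0.07404685] 0.0746956658929302 ((0.4706459641456604, 0.08703722059726715), 0.026311267167329788)
cup 10 0.05286952234734088 ((0.4703225791454315, -0.11282320320606232), 0.008812145330011845)
box 1550 0.036750432150083334 ((0.4646191895008087, -0.12027621269226074), (0.1875007152557373, 0.17831020057201385), 88.61788177490234)
arm 537 [ 0.45933787 -0.27880492  0.10023629] [ 0.5200615  -0.21230213  0.2444008 ] [ 0.48874293 -0.24544296  0.17531812]
rack 1370 0.056629298968265906 ((0.5201858878135681, 0.21030092239379883), (0.235340416431427, 0.3006378710269928), 12.177842140197754)
posts 87 [ 0.4474049  -0.06472747  0.07802127] [ 0.5363339  -0.04590567  0.09007157] [ 0.45787586 -0.05584601  0.08463811] [ 0.52732327 -0.05697     0.08522407]
```

View pics/crop.png

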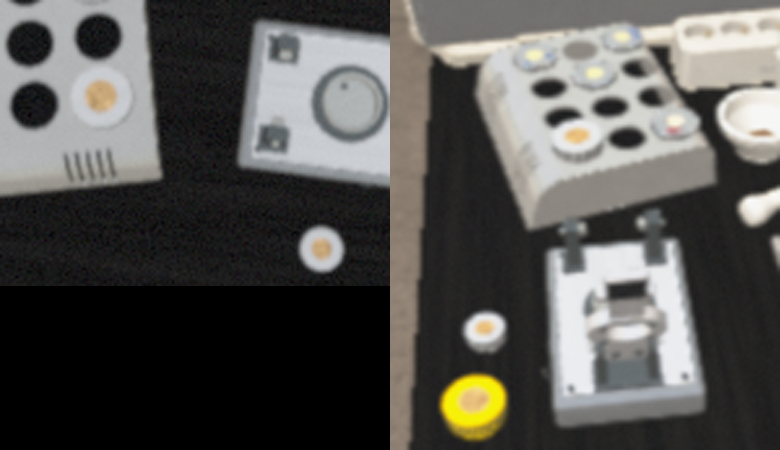

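The crop shows the tall ribbed holder in the rack at about (100,97) in its left half, standing well proud of the plain flat pellets. A peg dot shows in the cup. Next I'll check IK and then pick. Jaw yaw near -47° keeps clear of the neighbours and leaves a 90° turning range at the cup.

```bash
cat >> h.py <<'E'
H=np.array([.4702,.0886]);C=np.array([.4905,-.1140]);SY=-.02
def st():
    s=env.sense();print('t%.2f'%s['t'],np.round(s['ee_pos'],4),'F',np.round(s['wrist_force'],2),'M',np.round(s['moment'],2),'w%.4f'%s['gripper_width'],flush=True);return s
E
python3 - <<'E'
from h import *
d=np.pi/180
for off in(0,np.pi):
  for p in((H,.36),(H,.058),(C,.36),(C,.055)):
    for a in(-47,0,47):
      q=solver.inverse_kinematics(np.r_[p],R(a*d+SY+off)) if 0 else solver.inverse_kinematics(np.array([*p[0],p[1]]),R(a*d+SY+off))
      print(round(off),p[1],a,None if q is None else np.round(q,2))
E
```

```text
0 0.36 -47 [ 0.47  0.09 -0.76  1.73  0.07  1.35 -1.15]
0 0.36 0 [ 0.52  0.1  -0.83  1.73  0.08  1.35 -0.34]
0 0.36 47 [ 0.58  0.11 -0.9   1.72  0.09  1.35  0.47]
0 0.058 -47 [ 0.27  0.46 -0.63  2.08  0.41  0.72 -1.46]
0 0.058 0 [ 0.32  0.48 -0.7   2.08  0.46  0.74 -0.69]
0 0.058 47 [ 0.38  0.51 -0.77  2.07  0.51  0.76  0.09]
0 0.36 -47 [ 0.51  0.11 -0.38  1.7   0.04  1.35 -0.72]
0 0.36 0 [ 0.63  0.12 -0.51  1.69  0.06  1.35  0.09]
0 0.36 47 [ 0.7   0.13 -0.6   1.69  0.07  1.35  0.9 ]
0 0.055 -47 [ 0.44  0.44 -0.34  2.04  0.22  0.7  -0.88]
0 0.055 0 [ 0.55  0.47 -0.47  2.03  0.32  0.71 -0.14]
0 0.055 47 [ 0.64  0.49 -0.59  2.03  0.4   0.74  0.61]
3 0.36 -47 [ 0.9   0.23 -1.31  1.71  0.23  1.37  1.84]
3 0.36 0 [ 0.9   0.23 -1.31  1.71  0.23  1.37  2.66]
3 0.36 47 [ 0.36  0.08 -0.65  1.73  0.05  1.34 -2.64]
3 0.058 -47 [ 0.71  0.88 -1.33  2.06  1.    1.09  1.19]
3 0.058 0 [ 0.71  0.88 -1.33  2.06  1.    1.09  2.01]
3 0.058 47 [-0.01  0.39 -0.29  2.1   0.18  0.67 -2.76]
3 0.36 -47 [ 1.22  0.31 -1.29  1.66  0.31  1.4   2.19]
3 0.36 0 [-1.08  0.14  1.4   1.77 -0.14  1.35 -2.81]
3 0.36 47 [ 0.37  0.09 -0.23  1.7   0.02  1.35 -2.2 ]
3 0.055 -47 [ 1.1   0.93 -1.33  2.    1.03  1.13  1.61]
3 0.055 0 [ 0.04  0.41  0.15  2.07 -0.09  0.67 -2.91]
3 0.055 47 [ 0.18  0.41 -0.02  2.06  0.01  0.67 -2.19]
```

```bash
python3 - <<'E'
from h import *
Rg=R(np.radians(-47)+SY)
p=env.sense()['ee_pos']
env.movel([p[0],p[1],.36],rate=.3)
env.reach([*H,.30],Rg);st()
env.movel([*H,.10],rate=.25)
env.movel([*H,.0595],rate=.08);st()
for c in("top","side"):
    q,_=viewer.read_camera(c);cv2.imwrite(f"pics/{c}1.png",q[:,:,::-1])
effector.grasp(25);st()
env.movel([*H,.064],rate=.05);env.pause(.2);st()
env.movel([*H,.12],rate=.15);env.pause(.2);st()
ims=[]
for c,b in(("top",(220,150,130,130)),("side",(225,110,130,130))):
    q,_=viewer.read_camera(c);x,y,w,h=b;ims.append(cv2.resize(q[y:y+h,x:x+w,::-1],(390,390),interpolation=cv2.INTER_CUBIC))
cv2.imwrite("pics/lift.png",np.hstack(ims))
E
```

```text
t3.97 [0.4706 0.0877 0.3   ] F [0.23 0.04 0.31] M [-0.01 -0.06  0.03] w0.0918
t5.58 [0.4701 0.0889 0.0593] F [0.28 0.36 0.67] M [-0.03 -0.02 -0.02] w0.0915
t7.03 [0.4702 0.0886 0.0595] F [ 0.87 -0.38 -0.15] M [-0.   -0.04  0.01] w0.0006
t7.47 [0.4702 0.0886 0.064 ] F [-0.21 -0.16  0.09] M [-0.   -0.01 -0.07] w0.0005
t8.20 [0.4694 0.0884 0.119 ] F [0.47 0.12 0.15] M [-0.06 -0.01  0.04] w0.0005
```

View pics/lift.png

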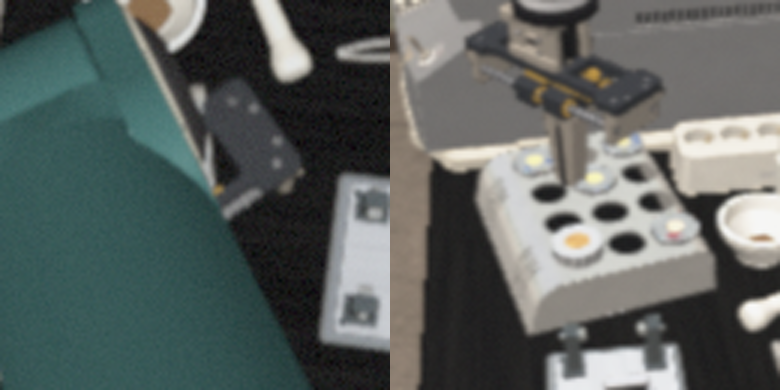

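The grasp closed on nothing (width 0). In the side view at (570,180) the fingers seem to be beyond or above the holder. I'll look at the picture from just before closing.

```bash
python3 - <<'E'
from h import *
a=cv2.imread("pics/side1.png")[110:240,225:355];b=cv2.imread("pics/top1.png")[150:280,200:330]
cv2.imwrite("pics/pre.png",np.hstack([cv2.resize(i,(390,390),interpolation=cv2.INTER_CUBIC) for i in(b,a)]))
E
```

```text
(no output)
```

View pics/pre.png

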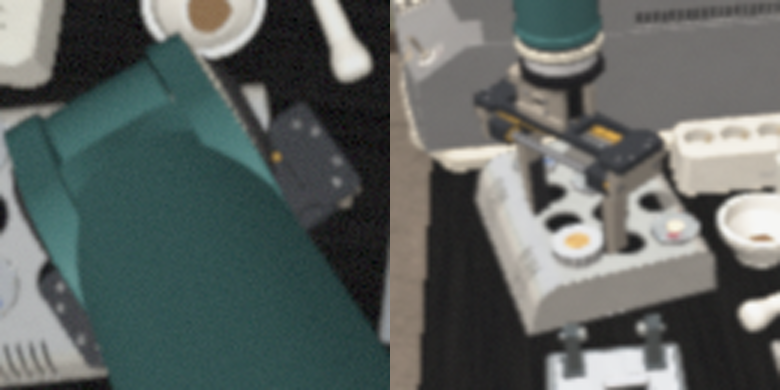

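```bash
cat >> h.py <<'E'
def ray(c,u,v,z):
    i=viewer.camera_info(c);K=i['intrinsics'];r=i['rotation']@np.array([(u-K[0,2])/K[0,0],-(v-K[1,2])/K[1,1],-1.])
    return i['eye']+r*(z-i['eye'][2])/r[2]
E
python3 - <<'E'
from h import *
print(ray("side",300.7,193.3,.0595),ray("side",276.7,178,.0595), 'holder',ray("side",225+188/3,110+241/3,.074))
s=st()
print(np.round(s['joint_positions'],3),np.round(s['tcp_rot'],3))
p,d=viewer.read_camera("side");P=cloud("side",d)
q=mid(P,(.47,.11),.06,.1,.26)
for lo in np.arange(.1,.26,.02):
    k=q[(q[:,2]>lo)&(q[:,2]<lo+.02)]
    print(round(lo,2),len(k),k.size and np.round([k.min(0),k.max(0)],3).tolist())
E
```

```text
[0.51040653 0.08470223 0.0595    ] [0.4424756  0.17352392 0.0595    ] holder [0.47222841 0.0867106  0.074     ]
t8.30 [0.4697 0.0886 0.1193] F [ 0.36 -0.2  -0.6 ] M [-0.01 -0.01 -0.02] w0.0004
[ 0.388  0.383 -0.763  2.035  0.348  0.856 -1.411] [[-0.745 -0.001  0.667]
 [-0.667  0.    -0.745]
 [ 0.001 -1.    -0.001]]
0.1 0 0
0.12 0 0
0.14 26 [[0.456, 0.071, 0.149], [0.484, 0.089, 0.16]]
0.16 65 [[0.455, 0.07, 0.16], [0.486, 0.091, 0.18]]
0.18 71 [[0.453, 0.066, 0.18], [0.487, 0.094, 0.199]]
0.2 87 [[0.451, 0.066, 0.2], [0.488, 0.094, 0.22]]
0.22 30 [[0.451, 0.055, 0.22], [0.497, 0.096, 0.24]]
0.24 152 [[0.411, 0.05, 0.241], [0.513, 0.12, 0.26]]
```

```bash
python3 - <<'E'
from h import *
p,d=viewer.read_camera("side");P=cloud("side",d)
np.set_printoptions(precision=3,suppress=True,linewidth=200)
for v in range(155,192,3): print(v,[tuple(P[v,u].round(3)) for u in (280,285,288)])
cv2.imwrite("pics/z.png",cv2.resize(p[120:220,235:335,::-1],(600,600),interpolation=cv2.INTER_CUBIC))
E
```

```text
155 [(np.float64(0.46), np.float64(0.085), np.float64(0.201)), (np.float64(0.473), np.float64(0.069), np.float64(0.21)), (np.float64(0.481), np.float64(0.074), np.float64(0.206))]
158 [(np.float64(0.459), np.float64(0.084), np.float64(0.192)), (np.float64(0.472), np.float64(0.069), np.float64(0.2)), (np.float64(0.481), np.float64(0.075), np.float64(0.195))]
161 [(np.float64(0.458), np.float64(0.086), np.float64(0.181)), (np.float64(0.472), np.float64(0.07), np.float64(0.19)), (np.float64(0.48), np.float64(0.076), np.float64(0.185))]
164 [(np.float64(0.457), np.float64(0.086), np.float64(0.17)), (np.float64(0.471), np.float64(0.072), np.float64(0.179)), (np.float64(0.479), np.float64(0.076), np.float64(0.175))]
167 [(np.float64(0.456), np.float64(0.09), np.float64(0.158)), (np.float64(0.47), np.float64(0.074), np.float64(0.167)), (np.float64(0.479), np.float64(0.079), np.float64(0.163))]
170 [(np.float64(0.455), np.float64(0.22), np.float64(0.057)), (np.float64(0.47), np.float64(0.075), np.float64(0.156)), (np.float64(0.478), np.float64(0.076), np.float64(0.155))]
173 [(np.float64(0.4
[... 544 characters left out ...]
 np.float64(0.214), np.float64(0.012)), (np.float64(0.468), np.float64(0.213), np.float64(0.011)), (np.float64(0.478), np.float64(0.211), np.float64(0.011))]
185 [(np.float64(0.45), np.float64(0.202), np.float64(0.008)), (np.float64(0.466), np.float64(0.114), np.float64(0.074)), (np.float64(0.475), np.float64(0.105), np.float64(0.08))]
188 [(np.float64(0.45), np.float64(0.098), np.float64(0.077)), (np.float64(0.465), np.float64(0.101), np.float64(0.073)), (np.float64(0.474), np.float64(0.097), np.float64(0.075))]
191 [(np.float64(0.449), np.float64(0.087), np.float64(0.074)), (np.float64(0.464), np.float64(0.079), np.float64(0.078)), (np.float64(0.473), np.float64(0.082), np.float64(0.075))]
```

View pics/z.png

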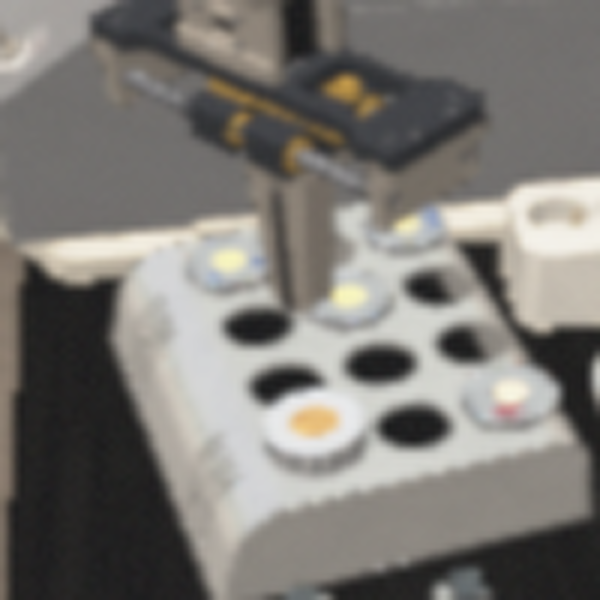

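Measured on the picture, the shut tips are at z≈0.149 while the robot reports 0.119. In xy they agree. So the real tool sits about 30 mm higher than reported. I'll apply that offset, check it from near and descend with a force guard.

```bash
cat >> h.py <<'E'
ZO=.030  # real z = reported z + ZO
def fz(n=3):
    return np.mean([ (env.pause(.02),env.sense()['wrist_force'][2])[1] for _ in range(n)])
E
python3 - <<'E'
from h import *
effector.release();f0=fz();print('f0',f0)
z=.10-ZO; env.movel([*H,z],rate=.15)
p,d=viewer.read_camera("side");cv2.imwrite("pics/side2.png",p[:,:,::-1]);P=cloud("side",d)
q=P[(abs(P[...,0]-.512)<.03)&(abs(P[...,1]-.05)<.05)&(P[...,2]>.085)&(P[...,2]<.18)]
print('tip right finger lowest',len(q),np.sort(q[:,2])[:5],q.min(0),q.max(0))
env.movel([*H,.072-ZO],rate=.1)
for z in np.arange(.070,.0595,-.002):
    env.movel([*H,z-ZO],rate=.05);f=fz();print(round(z,4),round(f-f0,2))
    if f-f0>3: env.movel([*H,z+.003-ZO],rate=.05);break
st();effector.grasp(25);st()
E
```

```text
f0 -0.37929212548048974
tip right finger lowest 156 [0.09916445 0.10004608 0.10015266 0.10351359 0.10390602] [0.49392406 0.03279763 0.09916445] [0.52061323 0.05062146 0.17229361]
0.07 -0.07
0.068 0.24
0.066 0.19
0.064 1.66
0.062 0.47
0.06 0.74
t12.59 [0.4702 0.0886 0.0299] F [-1.05  0.18 -0.08] M [ 0.04 -0.01  0.03] w0.0917
t13.31 [0.4701 0.0886 0.03  ] F [ 0.03 -0.34  0.74] M [ 0.03  0.04 -0.01] w0.0490
```

```bash
python3 - <<'E'
from h import *
env.movel([*H,.05],rate=.05);env.movel([*H,.16-ZO],rate=.2);env.pause(.2)
f0=fz(5);s=st();print('lifted f',f0)
env.movel([*C,.16-ZO],rate=.2);st()
env.movel([*C,.075-ZO],rate=.15);env.pause(.3);f0=fz(8);print('free',f0)
for z in np.arange(.069,.058,-.001):
    env.movel([*C,z-ZO],rate=.03);f=fz(5);print(round(z,4),round(f-f0,2),np.round(env.sense()['wrist_force'][:2],2))
    if f-f0>3: break
st()
p,d=viewer.read_camera("side");cv2.imwrite("pics/side3.png",cv2.resize(p[170:300,240:370,::-1],(520,520),interpolation=cv2.INTER_CUBIC))
E
```

```text
t14.69 [0.4694 0.0886 0.1289] F [-0.01  0.01 -1.4 ] M [0.   0.02 0.02] w0.0496
lifted f -1.1402968542507104
t15.86 [ 0.4904 -0.1126  0.13  ] F [-0.46  0.62 -0.87] M [-0.04 -0.03  0.  ] w0.0495
free -1.296198586366038
0.069 0.33 [0.5  0.56]
0.068 0.36 [ 0.44 -0.31]
0.067 0.46 [-1.09  0.41]
0.066 0.19 [-0.58  0.03]
0.065 0.39 [-0.01  0.86]
0.064 0.14 [-0.03  0.3 ]
0.063 0.09 [ 0.11 -0.91]
0.062 -0.51 [-0.56  0.33]
0.061 0.23 [ 0.52 -0.  ]
0.06 4.89 [-1.59 -0.05]
t20.44 [ 0.4906 -0.1141  0.0302] F [-1.59 -0.05  4.02] M [-0.07  0.35  0.  ] w0.0492
```

View pics/side3.png

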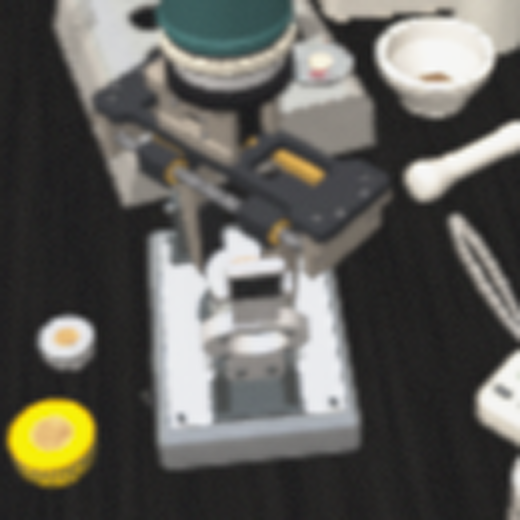

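Contact came at real z≈0.0605, as predicted for the foot standing on the peg inside the cup (expected 0.061). Now I turn it under light pressure.

```bash
cat > turn.py <<'E'
from h import *
import sys
a0,a1,zz,f0=map(float,sys.argv[1:5]); z=zz
t0=env.sense()['t'];n=0
for a in np.arange(a0,a1+.1,2.5):
    env.movel([*C,z-ZO],frame=R(np.radians(a)+SY),rate=.1)
    f=fz(3)-f0;k=0
    while f<2 and z>.0577 and k<4:
        z-=.0006;k+=1;env.movel([*C,z-ZO],rate=.03);f=fz(3)-f0
    if f>6: z+=.0004;env.movel([*C,z-ZO],rate=.03)
    s=env.sense();print(a,'z%.4f'%z,'f%.1f'%f,'t%.2f'%s['t'],'Mz%.2f'%s['moment'][2],np.round(s['wrist_force'][:2],1),flush=True)
    if z<.0588: print('DROPPED');break
    if f>9 or s['t']-t0>18: print('stop');break
E
python3 turn.py -44.5 -39.5 .0602 -1.3
```

```text
-44.5 z0.0602 f3.3 t20.79 Mz-0.05 [ 0.  -1.6]
-42.0 z0.0578 f-0.1 t22.29 Mz0.04 [0.  0.3]
DROPPED
```

The force vanished at -42° and the tool passed the peg level. I'll lower it gently to find the seat.

```bash
python3 - <<'E'
from h import *
f0=-1.3
for z in np.arange(.0570,.0530,-.0006):
    env.movel([*C,z-ZO],rate=.03);f=fz(4)-f0;s=env.sense();print('%.4f'%z,round(f,2),np.round(s['wrist_force'][:2],1),np.round(s['moment'],2))
    if f>3.5: break
st()
# wiggle test: +-2.5 deg should meet the peg
for a in(-39,-45,-42):
    env.movel([*C,z-ZO],frame=R(np.radians(a)+SY),rate=.1);print(a);st()
E
```

```text
0.0570 0.13 [0.  0.3] [0.13 0.   0.02]
0.0564 0.18 [-0.   1.1] [0.15 0.05 0.03]
0.0558 3.55 [-1.   0.5] [ 0.23  0.19 -0.02]
t23.24 [ 0.4906 -0.114   0.026 ] F [-1.03  0.54  1.62] M [ 0.23  0.19 -0.02] w0.0494
-39
t23.49 [ 0.4908 -0.1142  0.026 ] F [0.14 0.88 2.42] M [0.09 0.08 0.07] w0.0494
-45
t23.75 [ 0.4901 -0.1135  0.0259] F [-2.42  1.95  6.07] M [ 0.49  0.58 -0.04] w0.0492
-42
t24.00 [ 0.4907 -0.1139  0.0259] F [-2.39  1.34  5.16] M [0.41 0.39 0.06] w0.0495
```

Seat contact came at 0.0560, 4.5–5 mm below the peg contact, after free travel. It's home. Release, retreat, and check the height with both cameras.

```bash
python3 - <<'E'
from h import *
effector.release();st()
env.movel([*C,.11-ZO],rate=.1);env.movel([*C,.36-ZO],rate=.3)
q=env.sense()['ee_pos']
env.reach([.33,-.33,.36-ZO],R(SY));st()
ims=[]
for c,b in(("top",(315,185,160,110)),("side",(255,200,100,100))):
    p,d=viewer.read_camera(c);P=cloud(c,d);x,y,w,h=b
    ims.append(cv2.resize(p[y:y+h,x:x+w,::-1],(390,int(390*h/w)),interpolation=cv2.INTER_CUBIC))
    k=mid(P,C,.028,.060,.09);
    if len(k)>5:
        A=np.c_[k[:,:2]-C,np.ones(len(k))];co=np.linalg.lstsq(A,k[:,2],rcond=None)[0]
        print(c,len(k),'z med',np.median(k[:,2]),'plane',co,cv2.minEnclosingCircle(k[:,:2].astype(np.float32)))
    print('paddle',[(np.round(r["at"],3).tolist(),round(r["score"],2)) for r in tip_of(c,"paddle")][:3])
    k=mid(P,(.49,-.27),.06,.19,.27);k=k[k[:,2]>.19];print('arm',len(k),len(k) and np.round([k.min(0),k.max(0)],3).tolist())
H_=max(i.shape[0] for i in ims)
cv2.imwrite("pics/seat.png",np.hstack([cv2.copyMakeBorder(i,0,H_-i.shape[0],0,0,0) for i in ims]))
E
```

```text
t24.77 [ 0.4905 -0.114   0.0258] F [ 0.04  0.07 -0.85] M [-0.05 -0.04 -0.02] w0.0918
t27.68 [ 0.3305 -0.3292  0.3294] F [-0.41  0.22 -0.33] M [ 0.03 -0.05 -0.01] w0.0918
top 461 z med 0.06907911664009181 plane [ 0.00986769 -0.00164224  0.06900647] ((0.4908211827278137, -0.1135924756526947), 0.02544933184981346)
paddle [([0.486, -0.273, 0.221], 0.78), ([0.488, -0.112, 0.042], 0.56)]
arm 587 [[0.468, -0.278, 0.193], [0.507, -0.238, 0.244]]
side 57 z med 0.07102700853289079 plane [-0.00860302  0.087552    0.06979155] ((0.49090200662612915, -0.1135280579328537), 0.02533475123345852)
paddle [([0.491, -0.274, 0.222], 0.76), ([0.573, 0.111, 0.046], 0.74), ([0.681, 0.042, -0.001], 0.74)]
arm 200 [[0.47, -0.279, 0.19], [0.509, -0.242, 0.245]]
```

View pics/seat.png

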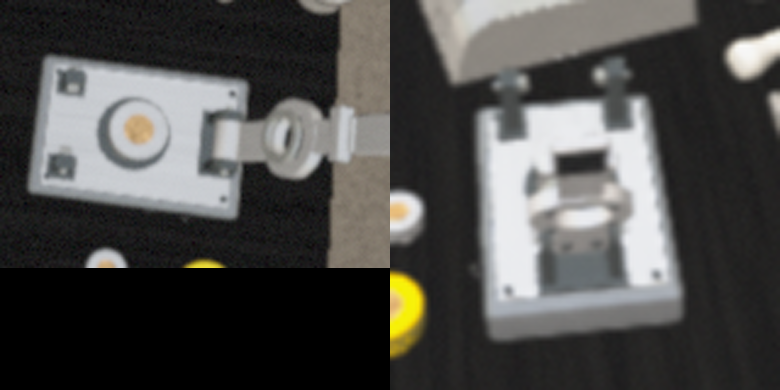

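The holder top reads 0.069–0.070 in both cameras (expected 0.070) and is level and concentric with the cup; in the crop it sits at (138,128). The arm is still open at about 1.98 rad. Next I'll swing it over, following its arc with shut fingers.

```bash
cat >> h.py <<'E'
def pt(th,rho):  # TCP target (reported frame) for corner contact at rho on paddle face
    y=-.075+rho*np.cos(th)-.017*np.sin(th)-.010; z=.074+rho*np.sin(th)+.017*np.cos(th)
    c=np.array([.4907,-.1138]); return np.array([c[0]+.02*y,c[1]+y,z-ZO])
E
python3 - <<'E'
from h import *
effector.grasp(10)
env.movel([.486,-.33,.36-ZO],rate=.25)
env.movel([.486,-.33,.225-ZO],rate=.25);f0=st()['wrist_force']
env.movel([.487,-.275,.225-ZO],rate=.12);st()
for th in np.r_[1.5,np.arange(1.35,.14,-.15)]:
    env.movel(pt(th,.167),rate=.12);s=env.sense();F=s['wrist_force'];print('%.2f'%th,np.round(s['ee_pos'],3),np.round(F,1),'t%.1f'%s['t'],flush=True)
    if np.linalg.norm(F-f0)>15: print('STOP');break
ims=[]
for c,b in(("top",(315,150,160,130)),("side",(255,180,100,100))):
    p,d=viewer.read_camera(c);x,y,w,h=b
    ims.append(cv2.resize(p[y:y+h,x:x+w,::-1],(390,int(390*h/w)),interpolation=cv2.INTER_CUBIC))
H_=max(i.shape[0] for i in ims)
cv2.imwrite("pics/swing.png",np.hstack([cv2.copyMakeBorder(i,0,H_-i.shape[0],0,0,0) for i in ims]))
E
```

```text
t30.68 [ 0.4863 -0.3308  0.1966] F [0.74 0.27 0.53] M [-0.05 -0.08  0.02] w0.0006
t31.29 [ 0.4871 -0.2748  0.1953] F [-0.2   0.41  0.29] M [-0.   -0.06 -0.03] w0.0006
1.50 [ 0.489 -0.204  0.212] [0.4 0.2 0.9] t32.0
1.35 [ 0.489 -0.179  0.211] [ 0.1 -0.7 -1. ] t32.4
1.20 [ 0.49  -0.154  0.206] [-0.1  0.3 -0.1] t32.8
1.05 [ 0.49  -0.131  0.197] [-0.   0.9  0.7] t33.1
0.90 [ 0.491 -0.108  0.185] [-0.  -0.1 -0.2] t33.5
0.75 [ 0.491 -0.089  0.17 ] [ 0.5 -0.1  0.8] t33.8
0.60 [ 0.492 -0.071  0.153] [ 0.4  0.1 -0.3] t34.2
0.45 [ 0.492 -0.056  0.132] [-0.2  0.2 -0.5] t34.6
0.30 [ 0.492 -0.044  0.11 ] [ 0.9 -0.1  0.3] t34.9
0.15 [ 0.492 -0.036  0.086] [ 0.8 -0.6 -0.5] t35.3
```

View pics/swing.png

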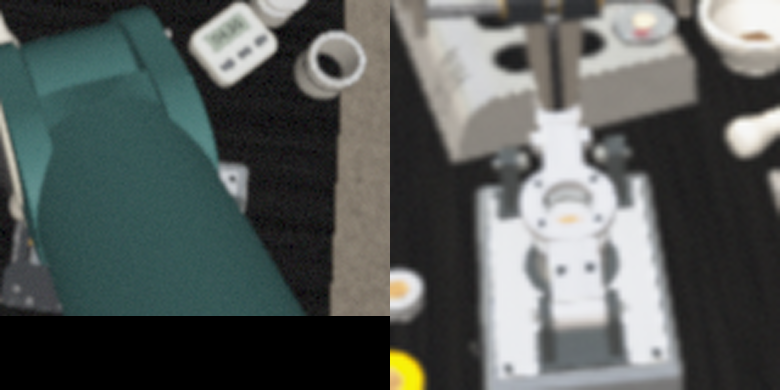

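The arm lies over the holder, pressed near its paddle tip, at about 0.15 rad. Now press in small steps.

```bash
python3 - <<'E'
from h import *
p0=env.sense()['ee_pos'];f0=0.;mx=0
for z in np.arange(.113,.0868,-.0015):
    env.movel([p0[0],p0[1],z-ZO],rate=.04);f=fz(3);s=env.sense();mx=max(mx,f)
    print('%.4f'%z,'act %.4f'%(s['ee_pos'][2]+ZO),'f%.1f'%f,np.round(s['wrist_force'][:2],1),'t%.1f'%s['t'],flush=True)
    if f>26 or (z<.0915 and mx>8 and f>9 and z<.0895): break
E
```

```text
0.1130 act 0.1132 f1.0 [-0.1 -0.2] t35.7
0.1115 act 0.1115 f0.1 [-0.   0.8] t36.0
0.1100 act 0.1099 f0.1 [-0.1 -0.2] t36.3
0.1085 act 0.1084 f-0.0 [-0.4 -0.2] t36.6
0.1070 act 0.1069 f-0.2 [0.6 0.1] t36.9
0.1055 act 0.1054 f-0.2 [-0.7  0.1] t37.2
0.1040 act 0.1039 f0.0 [-0.1 -0.8] t37.5
0.1025 act 0.1026 f2.8 [-1.1 -0.2] t37.8
0.1010 act 0.1013 f5.6 [-0.9  1.4] t38.1
0.0995 act 0.0995 f2.2 [-0.5  0.8] t38.4
0.0980 act 0.0978 f0.1 [ 0.4 -0.4] t38.7
0.0965 act 0.0963 f-0.2 [0.2 0. ] t39.0
0.0950 act 0.0949 f-0.1 [-0.7  0.1] t39.3
0.0935 act 0.0934 f0.0 [0.2 0.1] t39.6
0.0920 act 0.0919 f0.4 [-0.6  0.9] t39.9
0.0905 act 0.0906 f1.4 [0.4 0. ] t40.2
0.0890 act 0.0903 f14.8 [-4.4  0.3] t40.5
```

The force peaked (about 5.6 N at the sampled moments) at 0.101 and vanished as the rollers took the arm. The finger then met the paddle again, firmly, at 0.0905, the closed level of 0.091. I'll retreat and verify.

```bash
python3 - <<'E'
from h import *
p0=env.sense()['ee_pos']
env.movel([p0[0],p0[1],.13-ZO],rate=.1);env.movel([p0[0],p0[1],.36-ZO],rate=.3)
env.reach([.33,-.33,.36-ZO],R(SY));env.pause(.3);st()
ims=[]
for c,b in(("top",(165,90,310,230)),("side",(225,145,180,175))):
    p,d=viewer.read_camera(c);P=cloud(c,d);x,y,w,h=b
    ims.append(cv2.resize(p[y:y+h,x:x+w,::-1],(400,int(400*h/w)),interpolation=cv2.INTER_CUBIC))
    print(c,'paddle',[(np.round(r["at"],3).tolist(),round(r["score"],2)) for r in tip_of(c,"paddle")][:2])
    for y in(.095,.085,.03,.01,-.01,-.03):
        k=mid(P,(.4907+.02*y,-.1138+y),.006,.05,.15);print(y,len(k),len(k) and np.median(k[:,2]).round(4))
H_=max(i.shape[0] for i in ims)
cv2.imwrite("pics/end.png",np.hstack([cv2.copyMakeBorder(i,0,H_-i.shape[0],0,0,0) for i in ims]))
E
```

```text
t43.52 [ 0.3306 -0.3294  0.33  ] F [ 0.88  0.35 -0.02] M [-0.04 -0.06  0.04] w0.0003
top paddle [([0.493, -0.019, 0.092], 0.66)]
0.095 27 0.0906
0.085 29 0.0898
0.03 25 0.0868
0.01 25 0.0686
-0.01 27 0.0695
-0.03 26 0.0869
side paddle [([0.497, -0.018, 0.093], 0.92)]
0.095 11 0.0927
0.085 13 0.0917
0.03 11 0.088
0.01 14 0.0704
-0.01 0 0
-0.03 15 0.0884
```

View pics/end.png

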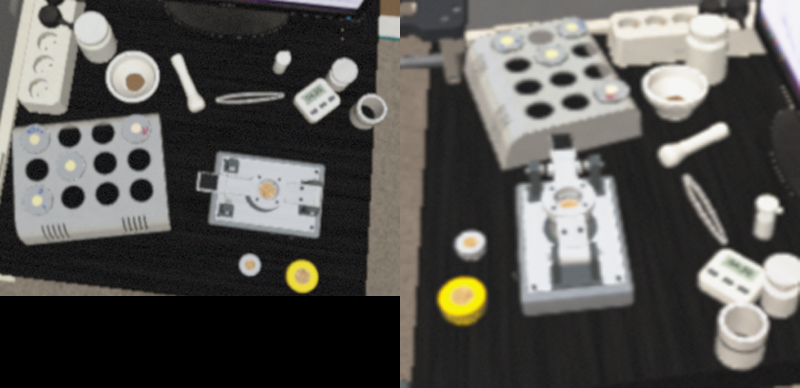

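The arm is closed: the paddle is at 0.091–0.092, the arm is level (0.087 both sides of the ring), and the bystanders are unmoved. Handing in.

```bash
python3 -c "
from h import *
workorder.finish_job();print(env.sense()['t'])"
```

```text
the job is handed in; nothing more can be done
the job is handed in; nothing more can be done
```

The job is done and handed in, finished at about 44 s of the 72 s allowed. The holder is in the cup, fully down over the drive peg, and the hold-down arm is caught over it.

- **Loading:** I took the tall ribbed, non-yellow holder from the rack and stood it on the peg at tip height 60.5 mm under about 5 N. After about 5° of turning the force vanished, and it then met its seat at 56.0 mm. Once I let go, both cameras put its top at 69–71 mm (70 expected), concentric with the cup. The top camera showed it level; the side camera's tilt fit, from few points, was too poor to confirm that.
- **Closing:** I swung the arm over along its arc and pressed the paddle. Resistance peaked at about 5.6 N and then vanished as the catch took over. That is below the 12 N stated, but I only sampled the force between steps. The finger then met the paddle firmly, at about 15 N, at its closed height.
- **Last check:** The paddle read 91–93 mm high (91 expected) and the arm was level on both sides of the ring. In the final pictures the other things looked to be where they started.

**What disagreed:** the first grasp closed on nothing. The fingertips really sat 30 mm higher than the robot reported. I measured this with the side camera's depth, confirmed it on the second approach and corrected for it from then on; nothing was disturbed.

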